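# Roll-check three idler rollers and reject the unbalanced one

### The job

One of the three blue rollers on the surface plate is unbalanced: pick up the wooden rolling float by its handle, lay it on all three together and roll them about a third of a turn across the plate, with a light, even pressure held to the end of the roll (about 7 N in all, kept between 5 and 9 N), then lift the float straight off and let the rollers go free for a second. Put the one that rocks and rolls back into the red tray, and leave the two true ones lying on the plate where they were rolled to. Put the float back down flat on the bench and disturb nothing else.

Things in the scene. Friction and masses are not known exactly. Their poses are not given: they have to be found in the camera images.
- plate_top (a point): centre of the top face of the steel surface plate: 220 mm (x) by 210 mm (y) by 27 mm thick, on screw feet that are set differently each time (top 38 to 47 mm above the bench) with thin rubber pads: it sinks straight down about 1 mm per 12 N and springs back. Its z is up.
- roller_1_axis (a point): centre of a blue roller lying on the plate: cylinder with steel end faces and a thin white line along it, diameter 32 mm, length 36 mm, 0.18 kg. Its y axis is the roller's axis, along the plate's y; x and z turn as it rolls. The three rollers look alike and start in a row along the plate's y, 46 mm apart, within 10 mm of one line, about 20 mm on the robot's side of the plate's centre
- roller_2_axis (a point): as roller_1_axis, another of the three. One of the three has its weight off centre and starts heavy side down: let go about a third of a turn away, it rolls back and rocks to rest near where it began; a true one stays within a few mm
- roller_3_axis (a point): as roller_1_axis, another of the three. Under the flat float a roller travels half as far as the float; one turn is 100 mm of roller travel
- float_handle (a point): centre of the float's upright wooden bar handle, 24 mm thick (x), 90 mm long (y), 40 mm high (from 26 to 66 mm above the face). The float stands flat on the bench; 0.25 kg.
- float_face (a point): centre of the float's flat rubber underside, 110 mm (x) by 140 mm (y), 46 mm straight below the handle's centre; the board is 14 mm thick. The board swivels a little (up to 0.12 rad) about the float's x axis, so that it lies evenly on the rollers.
- float: the whole float; origin at the centre of its underside, x across the handle, y along it, z up
- plate: the surface plate; origin 45 mm below its top's centre, x and y as the plate_top
- roller_1: the roller of roller_1_axis, same origin
- roller_2: the roller of roller_2_axis, same origin
- roller_3: the roller of roller_3_axis, same origin
- reject_tray_in (a point): centre of the inner floor of the open red tray, fixed to the bench; inside 140 mm (x) by 170 mm (y), walls 5 mm thick, rim 45 mm above the bench, floor 5 mm above it
- paste_tin: bystander: tin, diameter 68 mm, 36 mm high; origin at its underside
- grease_tin: bystander: tin, diameter 64 mm, 40 mm high; origin at its underside
- v_block_small: bystander: grey V-block 44 x 40 x 32 mm; origin at its underside
- dust_brush: bystander: dusting brush 139 mm long; origin at its underside
Mind the look-alikes: they are no part of the job. What is shaped like the roller_2 but turquoise is not meant. There is more than one size of the float; the job needs the larger.

How it is judged:
By the outcome, as a careful person would: the job done as asked, in the order asked, and still so for the second after the job is handed in, with the robot touching nothing.
It also fails if it takes over 61 s, if anything falls off the work surface, if the arm or the gripper's body presses on something with over 40 N, if the wrist force passes 120 N, or if a joint passes its speed limit or range.

### The arm

A 7-joint arm with a two-finger parallel gripper is mounted at the origin on a cart in front of the work surface, level with it; the furniture and walls round the work are solid. World frame = base frame: x ahead of the robot, y to its left, z up, the work surface at z = 0. Lengths are in m, angles in rad, forces in N, time in s.
With the tool pointing down it reaches from about 0.425 to 0.95 m from the base axis. Payload 4.7 kg.
Tool frame: the origin (TCP) lies on the centre line of the jaws, within the pads' length; the fingertips stand 19 mm ahead of it and the grasp point (between the pads) is the TCP; z points along the fingers, y is the line along which they close (so a half turn about z gives the same grasp; the last joint's range is limited). The gripper opens to 87 mm and grips with 3 to 60 N. Pads are 19 mm wide; open, the fingers measure 117 mm over their backs; the gripper's body (75 mm by 190 mm) begins 51 mm behind the grasp point.
Start: joints at [1.31, 0.469, -0.049, 1.532, 0.024, 1.141, -0.082], TCP at [0.155, -0.657, 0.242] pointing down, gripper open.
Joint ranges: [-2.59, 2.59], [-0.33, 1.99], [-1.39, 1.29], [0.1, 2.45], [-1.04, 4.18], [0.21, 1.99], [-2.66, 2.66]. Speed limits (rad/s): [2.57, 2.57, 3.14, 3.14, 3.14, 3.14, 3.14].

### API

Orientations are given as [roll, pitch, yaw] about the fixed x, y, z axes, in that order (R = Rz(yaw) Ry(pitch) Rx(roll)).
In Python, from station import r gives the robot as it stands.
- The arm moves only by the tool step_arm, never from a script. Its argument "moves" is text: rows parted by semicolons, each of 7 numbers parted by spaces: the turn, a rotation vector about the world's x, y, z in rad, then the shift along the world's x, y, z in cm, then the closure, from -1 (fully open) to 1 (shut), so that 0 is half open. In form: rx ry rz x y z hand; .... A call has 1 to 12 rows; each row shifts and turns the commanded pose from where the row before left it; what a row does not reach is not made up. A row lasts 1/8 s, in which the tool goes at most 62.5 mm and 10.7 degrees, less where a joint would pass 70% of its speed; a pose out of reach is approached as far as the arm can. A call with a gripper value outside its range is refused whole. The fingers move at their own pace and stop on an object; "force" is the grip in N (left out, the last holds). Time passes only in rows, so rows that do not move let the fingers close. It gives the time, the measured TCP pose, the force, the opening and the grip force at its end, in the units of the state.
- r.state(): the state, without advancing time (a new reading comes with each control period).
- r.grab_frame(name): name is "scene" or "side" or "wrist"; returns a dict with "color" (384x512x3 uint8, red, green, blue), "fx", "fy", "cx", "cy" (pixels), "rvec" (rotation vector, rad) and "tvec" (3), from world to camera coordinates, as OpenCV has them; the wrist camera has in their place "T_tool_cam" (4x4, takes a point from camera to tool coordinates, whose origin is the TCP and whose axes are the flange's). Camera axes: x right, y down, z forward; pixel columns grow to the right and rows downward; lengths in m; the calibration is good to about 2 mm. The wrist camera is an equidistant fisheye: a pixel r from the principal point sees the ray r / f radians off the axis. A picture is of the moment at which its call begins: read the wrist's pose just before it. There is no depth.
- r.close_job(): hands the job in; it is judged then, once.
The state is a dict: "time_s": time; "joint_pos": joint angles; "joint_vel": joint speeds; "joint_efforts": joint torques, N m; "ee_pos": TCP position; "tool_rot": TCP orientation; "force": force on the tool from outside, world axes, zero at the start; "wrist_torque": the same for the moment, N m; "grip_width": finger opening in m; "finger_force": force on a finger pad.
Only numpy, scipy, OpenCV 4.12 (cv2) and the standard library are available. Lean on these libraries where they do the work, as an engineer would, in place of code of your own. Each camera call takes 0.05 s, during which the arm holds its last target. There are 200 camera calls.

## Working session

There is one attempt and no reset: what is moved stays moved. The work goes in short steps, Python scripts to look and compute and a tool call to move; the robot and the scene stay as the last step left them, time stands still between calls to the robot, and variables do not carry over. Pictures are saved under pics/ and viewed, at most 12 in all, crops included, and the job is handed in when it is done.

Besides the shell and the picture viewer there is one more tool, called after "Emit:" as a command line: name --argument value ..., lists and objects as JSON in quotes. step_arm: Moves the arm, as the interface text tells. Its arguments: {"type":"object","properties":{"moves":{"type":"string"},"force":{"type":"number"}},"required":["moves"]}

```bash
mkdir -p pics; ls; python3 - <<'E'
from station import r
import cv2,numpy as np
s=r.state();print({k:np.round(v,3).tolist() for k,v in s.items()})
ims=[]
for n in("scene","side"):
    f=r.grab_frame(n);np.savez(f"{n}0.npz",**f);cv2.imwrite(f"pics/{n}0.png",f["color"][:,:,::-1]);print(n,f["fx"],f["fy"],f["cx"],f["cy"],f["rvec"],f["tvec"])
E
```

```text
pics
{'time_s': 0.0, 'joint_pos': [1.31, 0.469, -0.049, 1.534, 0.024, 1.141, -0.082], 'joint_vel': [0.0, -0.001, 0.0, 0.0, 0.001, 0.001, -0.002], 'joint_efforts': [0.0, -50.799, -0.081, -23.617, -0.061, 0.038, 0.0], 'ee_pos': [0.155, -0.656, 0.241], 'tool_rot': [-3.14, 0.0, 0.232], 'force': [0.165, 0.741, 0.098], 'wrist_torque': [0.015, -0.013, -0.066], 'finger_force': 0.0, 'grip_width': 0.087}
scene 401.86874065431346 401.86874065431346 254.97171782613873 192.87222196623662 [ 1.16155262 -2.22975511  1.11341075] [0.25261235 0.38574392 1.01117911]
side 359.6756277481131 359.6756277481131 257.23866557037206 182.44860488930993 [ 0.0574909  -2.82056975  1.37815786] [0.57775982 0.1390196  1.00872782]
```

View pics/scene0.png

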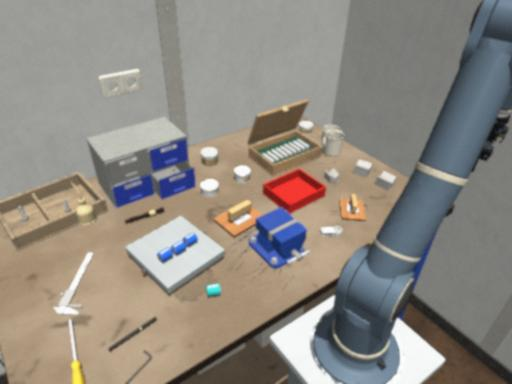

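View pics/side0.png

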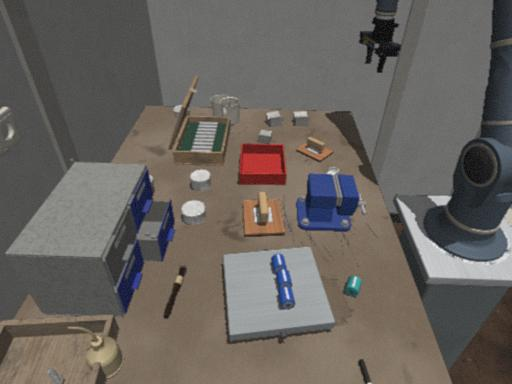

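The scene view shows the plate at (175,252) with the rollers at (165,253), (178,246) and (190,240). The large float is at (238,217), with the vise beside it at (280,238), and the tray is at (295,188). In the side view the plate is at (275,292), the rollers run from (279,261) to (287,297), the float is at (263,216) and the tray at (262,163).

```bash
cat > h.py <<'E'
import cv2,numpy as np
def load(n):
    return dict(np.load(n+".npz"))
def cam(f):
    K=np.array([[f["fx"],0,f["cx"]],[0,f["fy"],f["cy"]],[0,0,1]],float)
    R=cv2.Rodrigues(f["rvec"])[0];t=f["tvec"].reshape(3,1)
    return K,R,t
def onplane(f,px,z):
    K,R,t=cam(f);c=(-R.T@t).ravel()
    p=np.atleast_2d(px).astype(float)
    d=(R.T@np.linalg.inv(K)@np.c_[p,np.ones(len(p))].T).T
    return c+d*((z-c[2])/d[:,2])[:,None]
def tri(f,a,g,b):
    P=[k@np.hstack([R,t]) for k,R,t in (cam(f),cam(g))]
    X=cv2.triangulatePoints(P[0],P[1],np.array(a,float).reshape(2,1),np.array(b,float).reshape(2,1))
    return (X[:3]/X[3]).ravel()
def blobs(f,lo,hi,roi,amin=15):
    h=cv2.cvtColor(f["color"],cv2.COLOR_RGB2HSV);m=cv2.inRange(h,np.array(lo),np.array(hi))
    x0,y0,x1,y1=roi;mm=np.zeros_like(m);mm[y0:y1,x0:x1]=m[y0:y1,x0:x1]
    n,l,s,c=cv2.connectedComponentsWithStats(mm)
    return [(c[i].round(1).tolist(),int(s[i,4]),l==i) for i in range(1,n) if s[i,4]>=amin]
def quad(mask):
    c=np.argwhere(mask)[:,::-1].astype(np.int32);h=cv2.convexHull(c)
    return cv2.approxPolyN(h,4,ensure_convex=True).reshape(-1,2)
E
python3 - <<'E'
from h import *
np.set_printoptions(precision=4,suppress=True)
S,D=load("scene0"),load("side0")
# rollers
for n,f,roi in(("scene",S,(120,215,225,290)),("side",D,(222,248,335,340))):
    print(n,"blue");
    for c,a,m in blobs(f,(105,120,60),(130,255,255),roi): print(c,a,onplane(f,c,.058)[0])
    for nm,lo,hi,roi2,z in(("plate",(0,0,110),(180,40,255),roi,.042),("float",(5,130,120),(18,255,255),(205,195,265,245) if n=="scene" else (235,190,290,240),.02),("handle",(15,60,100),(30,200,255),(205,195,265,245) if n=="scene" else (235,185,290,240),.066),("red",(0,180,80),(4,255,255),(255,160,335,215) if n=="scene" else (230,135,295,190),.045)):
        for c,a,m in blobs(f,lo,hi,roi2,40):
            q=quad(m);print(n,nm,c,a,q.tolist());print(onplane(f,q,z)[:,:2].tolist(), onplane(f,c,z)[0])
big=[]
for f,(x0,y0,x1,y1) in((S,(120,190,325,295)),(D,(215,190,345,345))):
    big.append(cv2.resize(f["color"][y0:y1,x0:x1,::-1],None,fx=3.8 if len(big)==0 else 3.8,fy=3.8 if len(big)==0 else 3.8,interpolation=2))
cv2.imwrite("pics/c1.png",big[0]);cv2.imwrite("pics/c2.png",big[1])
E
```

```text
scene blue
[190.8, 239.7] 77 [0.5156 0.183  0.058 ]
[179.9, 247.6] 89 [0.5042 0.2255 0.058 ]
[166.0, 254.9] 93 [0.5004 0.2723 0.058 ]
scene plate [174.5, 252.5] 3654 [[170, 292], [115, 251], [183, 213], [228, 252]]
[[0.3846612186042149, 0.31794480643165274], [0.6154097477391638, 0.3848174410405483], [0.6580534109539731, 0.13699864957867586], [0.4217592379688135, 0.10965485049771495]] [0.5101 0.2421 0.042 ]
scene float [235.8, 222.5] 458 [[253, 225], [234, 236], [208, 215], [263, 206]]
[[0.49742818382338977, -0.03608466982087799], [0.48892035374395665, 0.044689169388634986], [0.6252167080971771, 0.061376533619678486], [0.5587552742496185, -0.12259696209331405]] [0.5399 0.0042 0.02  ]
scene handle [229.9, 214.6] 1719 [[247, 244], [205, 244], [205, 195], [273, 195]]
[[0.3975826999968712, 0.057430411666532066], [0.46809592932217164, 0.16043445437199882], [0.6745950547569146, 0.04174822728360561], [0.5432633742843611, -0.15235211768764068]] [0.5394 0.0269 0.066 ]
scene red [293.9, 189.9] 1552 [[288, 212], [257, 187], [298, 169], [331, 191]]
[[0.46181892136678854, -0.15461180156773446], [0
[... 1187 characters left out ...]
0821, 0.032279348655966156], [0.6476002054615423, -0.09559340199293875], [0.5890077510035815, -0.09864115329355116]] [ 0.6263 -0.0383  0.066 ]
side handle [262.6, 203.7] 254 [[267, 221], [262, 221], [251, 196], [267, 186]]
[[0.551918344118276, 0.0509183849760485], [0.5649457003732212, 0.051552488108211114], [0.5983649514859608, -0.04797621430895438], [0.5537213010939654, -0.09574945814335001]] [ 0.5649 -0.0167  0.066 ]
side red [261.8, 162.8] 1060 [[238, 183], [242, 145], [282, 143], [285, 183]]
[[0.6419643520112224, -0.13231140963942933], [0.6443796160298866, -0.35002490656425755], [0.5029436999738588, -0.37148329995014673], [0.4985419369904165, -0.13980191435621614]] [ 0.572 -0.244  0.045]
```

View pics/c1.png

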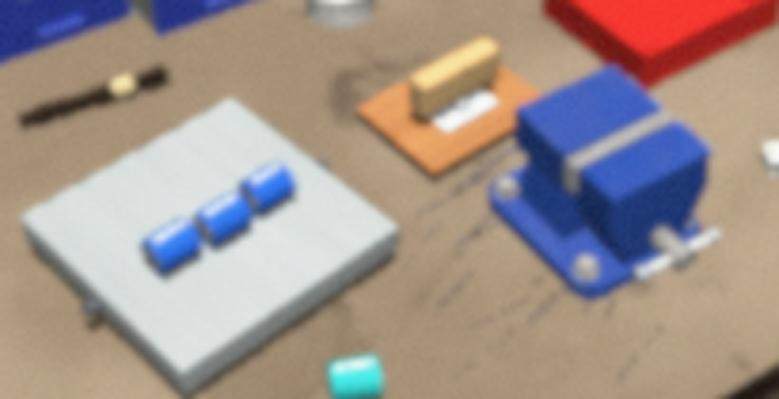

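View pics/c2.png

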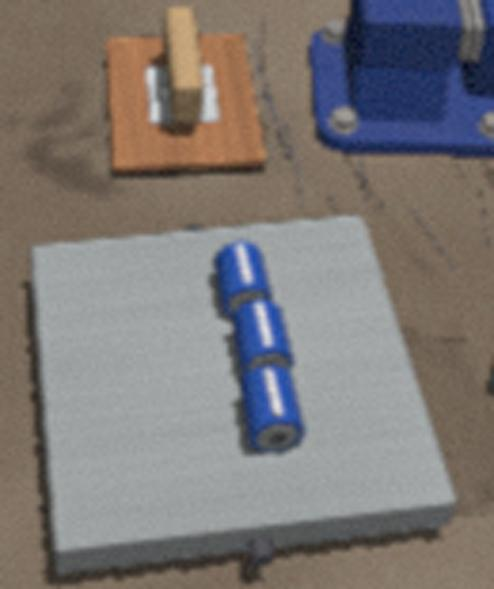

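```bash
python3 - <<'E'
from h import *
np.set_printoptions(precision=4,suppress=True)
S,D=load("scene0"),load("side0")
s=lambda p:np.array(p)/3.8+[120,190]
d=lambda p:np.array(p)/3.8+[215,190]
P=[tri(S,s(a),D,d(b)) for a,b in zip([(232,98),(398,232),(187,375),(22,220)],[(33,246),(362,215),(453,500),(55,550)])]
P=np.array(P);print(P,P.mean(0))
for a,b in((0,1),(3,2)): v=P[a]-P[b];print("yaw",np.arctan2(v[1],v[0]))
for a,b in((3,0),(2,1)): v=P[a]-P[b];print("yaw",np.arctan2(-v[0],v[1]))
print("board",onplane(D,d([(108,38),(243,36),(265,163),(114,168)]),.014))
print("handle",tri(S,s((457,66)),D,d((182,48))),tri(S,s((424,89)),D,d((185,88))),tri(S,s((491,45)),D,d((179,8))))
print("rollers centre",[tri(S,s(a),D,d(b)) for a,b in(((268,187),(242,275)),((223,216),(264,333)),((171,247),(271,405)))])
q=onplane(S,[(288,212),(257,187),(298,169),(331,191)],.045);print("tray?",q.mean(0))
E
```

```text
[[0.6559 0.1455 0.0364]
 [0.4399 0.1088 0.0334]
 [0.4065 0.3103 0.03  ]
 [0.6222 0.3497 0.0315]] [0.5311 0.2286 0.0328]
yaw 0.1682920772499024
yaw 0.181004882361145
yaw 0.16372221573109386
yaw 0.16412926460357827
board [[ 0.623  -0.0899  0.014 ]
 [ 0.516  -0.0977  0.014 ]
 [ 0.5022  0.0409  0.014 ]
 [ 0.6097  0.051   0.014 ]]
handle [ 0.5635 -0.0304  0.0553] [0.5603 0.0063 0.0489] [ 0.5666 -0.0693  0.0604]
rollers centre [array([0.5221, 0.1799, 0.0552]), array([0.5099, 0.2256, 0.0587]), array([0.5068, 0.2717, 0.0543])]
tray? [ 0.5505 -0.2533  0.045 ]
```

Emit:
step_arm --moves "0 0 0.12 3.2 5.6 0.8 -1;0 0 0.12 3.2 5.2 0.8 -1;0 0 0.12 3.2 5.2 0.8 -1;0 0 0.12 3.2 5.2 0.8 -1;0 0 0.12 3.2 5.2 0.8 -1;0 0 0.12 3.2 5.2 0.8 -1;0 0 0.12 3.2 5.2 0.8 -1;0 0 0.12 3.2 5.2 0.8 -1;0 0 0.12 3.2 5.2 0.8 -1;0 0 0.12 3.2 5.2 0.8 -1;0 0 0.12 3.2 5.2 0.8 -1;0 0 0.10 3.2 5.2 0.8 -1"

```text
time_s: 1.6
ee_pos: [0.5384, -0.0297, 0.3374]
tool_rot: [-3.142, 0.0, 1.655]
force: [0.3, -0.6, 0.4]
grip_width: 0.0871
finger_force: 0.0
```

Emit:
step_arm --moves "0 0 0 0 4 0 -1;0 0 0 0 4 0 -1;0 0 0 0 0 0 -1;0 0 0 0 0 0 -1"

```text
time_s: 2.1
ee_pos: [0.5378, 0.0481, 0.3369]
tool_rot: [-3.141, 0.001, 1.651]
force: [0.2, -1.5, 0.2]
grip_width: 0.0869
finger_force: 0.0
```

```bash
python3 - <<'E'
from station import r
import cv2,numpy as np
s=r.state();print({k:np.round(v,4).tolist() for k,v in s.items()})
f=r.grab_frame("wrist");print({k:(v if k!="color" else 0) for k,v in f.items()})
np.savez("wrist0.npz",pos=s["ee_pos"],rot=s["tool_rot"],**f);cv2.imwrite("pics/w0.png",f["color"][:,:,::-1])
E
```

```text
{'time_s': 2.1, 'joint_pos': [0.4325, 0.2478, -0.7258, 1.6923, 0.172, 1.2674, -0.2494], 'joint_vel': [0.0192, 0.0006, 0.0177, 0.0007, 0.0009, -0.0004, -0.0017], 'joint_efforts': [-1.1107, -33.7543, -4.8459, -24.4836, -0.1603, 0.0041, -0.0008], 'ee_pos': [0.5378, 0.0481, 0.3369], 'tool_rot': [-3.1409, 0.0008, 1.6512], 'force': [0.2336, -1.4792, 0.2335], 'wrist_torque': [-0.0251, -0.1044, 0.0338], 'finger_force': 0.0, 'grip_width': 0.0869}
{'color': 0, 'fx': 297.3186396354542, 'fy': 297.3186396354542, 'cx': 253.06210876424004, 'cy': 194.68713812338387, 'T_tool_cam': array([[ 2.32584659e-04, -9.63454563e-01, -2.67871705e-01,
         7.29704643e-02],
       [ 9.99999224e-01,  5.51997411e-04, -1.11710173e-03,
        -4.98254540e-04],
       [ 1.22414125e-03, -2.67871237e-01,  9.63453944e-01,
        -1.42455324e-01],
       [ 0.00000000e+00,  0.00000000e+00,  0.00000000e+00,
         1.00000000e+00]])}
```

View pics/w0.png

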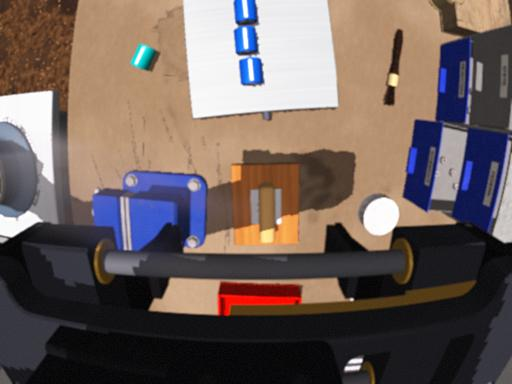

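The wrist view shows the rollers at (246,10), (246,40) and (251,71). The float board spans (232,164)–(299,245) with the handle around (267,215), the vise is to its left at (165,210), and the plate's front edge runs along y≈113.

```bash
cat >> h.py <<'E'
from scipy.spatial.transform import Rotation as Ro
def wrist(f,px,z):
    p=(np.atleast_2d(px)-[float(f["cx"]),float(f["cy"])])/float(f["fx"])
    th=np.linalg.norm(p,axis=1,keepdims=True)
    d=np.c_[p/np.maximum(th,1e-9)*np.sin(th),np.cos(th)]
    T=f["T_tool_cam"];R=Ro.from_euler("xyz",f["rot"]).as_matrix()
    c=f["pos"]+R@T[:3,3];d=(R@T[:3,:3]@d.T).T
    return c+d*((z-c[2])/d[:,2])[:,None]
E
python3 - <<'E'
from h import *
np.set_printoptions(precision=4,suppress=True)
W=load("wrist0")
for c,a,m in blobs(W,(105,120,60),(130,255,255),(225,0,275,100)):
    q=quad(m);print("roller",c,a,q.tolist(),wrist(W,c,.062)[0])
for c,a,m in blobs(W,(3,120,60),(16,255,255),(220,155,310,250),60):
    print("board",c,a,quad(m).tolist())
for c,a,m in blobs(W,(15,60,150),(30,220,255),(220,155,310,250),60):
    q=quad(m);print("handle",c,a,q.tolist());print(wrist(W,q,.066))
print("board",wrist(W,[(232,164),(299,164),(299,244),(233.5,245)],.02))
print("vise right edge",wrist(W,[(205,180),(206,240)],.015),wrist(W,[(178,195)],.09))
print("plate corners",wrist(W,[(192,112),(337,103)],.043))
x0,y0,x1,y1=180,0,345,125
cv2.imwrite("pics/w0c.png",cv2.resize(np.vstack([W["color"][0:125,175:345],W["color"][155:255,175:345]])[:,:,::-1],None,fx=2.6,fy=2.6,interpolation=2))
E
```

```text
roller [244.9, 10.6] 357 [[235, 22], [234, 0], [254, 0], [257, 21]] [0.5072 0.2705 0.062 ]
roller [245.4, 39.0] 434 [[256, 51], [236, 53], [233, 25], [256, 25]] [0.5115 0.227  0.062 ]
roller [250.7, 70.7] 426 [[240, 84], [240, 55], [260, 58], [262, 82]] [0.5226 0.1813 0.062 ]
board [265.3, 201.3] 4605 [[299, 244], [234, 245], [229, 164], [299, 162]]
handle [235.0, 172.6] 88 [[239, 178], [232, 180], [232, 166], [239, 167]]
[[0.5181 0.0289 0.066 ]
 [0.5083 0.0252 0.066 ]
 [0.507  0.0454 0.066 ]
 [0.517  0.0448 0.066 ]]
handle [271.3, 228.5] 1216 [[296, 243], [235, 244], [265, 188], [296, 216]]
[[ 0.612  -0.0655  0.066 ]
 [ 0.5188 -0.0744  0.066 ]
 [ 0.5563  0.0173  0.066 ]
 [ 0.6062 -0.0216  0.066 ]]
board [[ 0.504   0.0402  0.02  ]
 [ 0.6091  0.0491  0.02  ]
 [ 0.6264 -0.0878  0.02  ]
 [ 0.5149 -0.0982  0.02  ]]
vise right edge [[ 0.4617  0.01    0.015 ]
 [ 0.4668 -0.0956  0.015 ]] [[0.4356 0.0037 0.09  ]]
plate corners [[0.4409 0.118  0.043 ]
 [0.6531 0.1503 0.043 ]]
```

View pics/w0c.png

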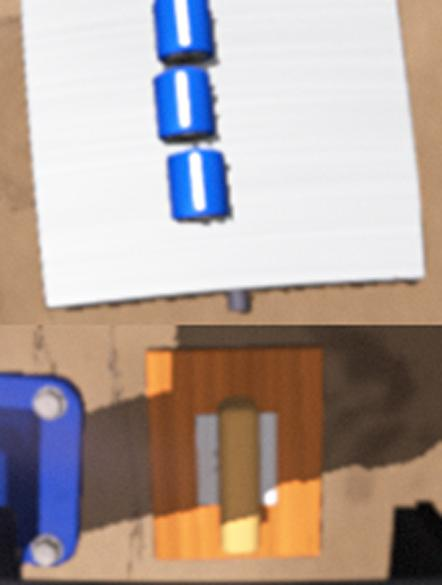

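Emit:
step_arm --moves "0 0 0.006 0.86 -2.4 -3 -1;0 0 0 0.86 -2.4 -4 -1;0 0 0 0.86 -2.45 -5 -1;0 0 0 0 0 -5 -1;0 0 0 0 0 -5 -1;0 0 0 0 0 -4 -1;0 0 0 0 0 -2 -1;0 0 0 0 0 -0.5 -1;0 0 0 0 0 0 -1;0 0 0 0 0 0 -1"

```text
time_s: 3.4
ee_pos: [0.5648, -0.0236, 0.0538]
tool_rot: [3.139, 0.0, 1.658]
force: [-0.5, 0.4, -0.5]
grip_width: 0.0873
finger_force: 0.0
```

Emit:
step_arm --force 30 --moves "0 0 0 0 0 0 1;0 0 0 0 0 0 1;0 0 0 0 0 0 1;0 0 0 0 0 0 1;0 0 0 0 0 0 1"

```text
time_s: 4.03
ee_pos: [0.5637, -0.0236, 0.0522]
tool_rot: [3.142, -0.0, 1.658]
force: [-0.2, 0.7, 0.5]
grip_width: 0.0449
finger_force: 0.0
```

Emit:
step_arm --moves "0 0 0 0 0 0 1;0 0 0 0 0 0 1;0 0 0 0 0 0 1;0 0 0 0 0 0 1"

```text
time_s: 4.53
ee_pos: [0.5637, -0.0236, 0.0522]
tool_rot: [3.141, -0.0, 1.658]
force: [0.2, 0.5, -0.2]
grip_width: 0.024
finger_force: 29.9
```

Emit:
step_arm --moves "0 0 0 0 0 2 1;0 0 0 0 0 4 1;0 0 0 0 0 4 1;0 0 0 0 2.7 1.8 1;0 0 0.02 -1.1 4.5 0 1;0 0 0.02 -1.1 4.5 0 1;0 0 0.02 -1.2 4.5 0 1;0 0 0.019 -1.2 4.5 0 1;0 0 0 -1.2 3 0 1;0 0 0 -0.97 1 0 1;0 0 0 0 0 0 1;0 0 0 0 0 0 1"

```text
time_s: 6.02
ee_pos: [0.4966, 0.2216, 0.1701]
tool_rot: [-3.142, 0.001, 1.734]
force: [-0.7, -0.5, -2.5]
grip_width: 0.024
finger_force: 29.9
```

Emit:
step_arm --moves "0 0 0 0 0 0 1;0 0 0 0 0 0 1"

```text
time_s: 6.28
ee_pos: [0.4965, 0.2225, 0.1702]
tool_rot: [-3.142, 0.0, 1.735]
force: [0.9, -0.6, -1.7]
grip_width: 0.024
finger_force: 29.9
```

```bash
python3 - <<'E'
from station import r
import cv2,numpy as np
s=r.state();print({k:np.round(v,4).tolist() for k,v in s.items()})
fs=[]
for n in("scene","side"):
    f=r.grab_frame(n);np.savez(f"{n}1.npz",**f);fs.append(f)
    print(np.round(r.state()["force"],2))
a=cv2.resize(fs[0]["color"][190:300,110:260],None,fx=2.6,fy=2.6,interpolation=2)
b=cv2.resize(fs[1]["color"][200:350,205:355],None,fx=2.6,fy=2.6,interpolation=2)
h=max(a.shape[0],b.shape[0]);p=lambda x:cv2.copyMakeBorder(x,0,h-x.shape[0],0,0,0)
cv2.imwrite("pics/m1.png",np.hstack([p(a),p(b)])[:,:,::-1])
E
```

```text
{'time_s': 6.275, 'joint_pos': [0.063, 0.4267, -0.7184, 1.8917, 0.342, 0.9487, -0.6496], 'joint_vel': [-0.0067, 0.0019, -0.0038, -0.0013, 0.0005, 0.0003, -0.0005], 'joint_efforts': [0.0388, -40.2282, -6.6403, -20.8124, -0.0482, -0.0084, 0.0016], 'ee_pos': [0.4965, 0.2225, 0.1702], 'tool_rot': [-3.1416, 0.0002, 1.735], 'force': [0.8845, -0.6071, -1.6822], 'wrist_torque': [-0.0155, -0.1549, -0.0479], 'finger_force': 29.882, 'grip_width': 0.024}
[-0.79 -0.56 -2.52]
[ 0.3   0.66 -2.39]
```

View pics/m1.png

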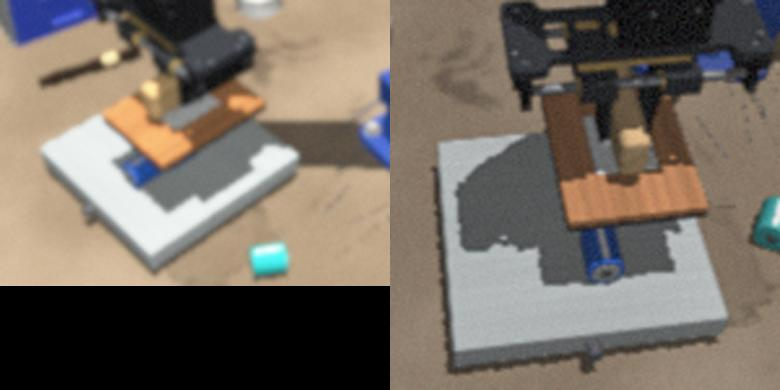

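Emit:
step_arm --moves "0 0 0 0 0.05 -1.8 1;0 0 0 0 0 -1.3 1;0 0 0 0 0 -0.5 1;0 0 0 0 0 -0.2 1;0 0 0 0 0 0 1"

```text
time_s: 7.0
ee_pos: [0.4961, 0.2241, 0.1323]
tool_rot: [3.141, -0.0, 1.737]
force: [-0.1, -0.0, -2.1]
grip_width: 0.024
finger_force: 29.9
```

Emit:
step_arm --moves "0 0 0 0 0 -0.1 1;0 0 0 0 0 0 1"

```text
time_s: 7.25
ee_pos: [0.4961, 0.2239, 0.1315]
tool_rot: [3.141, -0.0, 1.737]
force: [1.1, -0.5, -1.7]
grip_width: 0.0238
finger_force: 29.9
```

Emit:
step_arm --moves "0 0 0 0 0 -0.08 1;0 0 0 0 0 0 1"

```text
time_s: 7.5
ee_pos: [0.496, 0.2239, 0.1305]
tool_rot: [3.141, 0.0, 1.737]
force: [-0.0, 0.1, -2.8]
grip_width: 0.0238
finger_force: 29.9
```

Emit:
step_arm --moves "0 0 0 0 0 -0.05 1;0 0 0 0 0 -0.05 1;0 0 0 0 0 0 1"

```text
time_s: 7.88
ee_pos: [0.4959, 0.2239, 0.1294]
tool_rot: [-3.142, -0.0, 1.737]
force: [-0.7, -0.4, -2.7]
grip_width: 0.0236
finger_force: 29.9
```

Emit:
step_arm --moves "0 0 0 0 0 -0.05 1;0 0 0 0 0 -0.03 1;0 0 0 0 0 0 1"

```text
time_s: 8.25
ee_pos: [0.496, 0.2239, 0.1286]
tool_rot: [3.142, -0.0, 1.737]
force: [0.4, 0.2, -1.9]
grip_width: 0.0236
finger_force: 29.9
```

Emit:
step_arm --moves "0 0 0 0 0 -0.05 1;0 0 0 0 0 -0.03 1;0 0 0 0 0 0 1"

```text
time_s: 8.62
ee_pos: [0.496, 0.2239, 0.1278]
tool_rot: [-3.142, -0.0, 1.737]
force: [0.0, 0.1, -2.9]
grip_width: 0.0238
finger_force: 29.9
```

Emit:
step_arm --moves "0 0 0 0 0 -0.05 1;0 0 0 0 0 -0.03 1;0 0 0 0 0 0 1"

```text
time_s: 9.0
ee_pos: [0.496, 0.2239, 0.127]
tool_rot: [3.142, -0.0, 1.737]
force: [-0.4, -0.0, -2.3]
grip_width: 0.024
finger_force: 29.9
```

Emit:
step_arm --moves "0 0 0 0 0 -0.05 1;0 0 0 0 0 -0.03 1;0 0 0 0 0 0 1"

```text
time_s: 9.38
ee_pos: [0.496, 0.2239, 0.1262]
tool_rot: [-3.142, -0.0, 1.737]
force: [0.1, -0.1, -2.1]
grip_width: 0.0237
finger_force: 29.9
```

Emit:
step_arm --moves "0 0 0 0 0 -0.05 1;0 0 0 0 0 -0.03 1;0 0 0 0 0 0 1"

```text
time_s: 9.75
ee_pos: [0.496, 0.2239, 0.1254]
tool_rot: [3.142, -0.0, 1.737]
force: [0.2, -0.1, -1.4]
grip_width: 0.0235
finger_force: 29.9
```

Emit:
step_arm --moves "0 0 0 0 0 -0.04 1;0 0 0 0 0 0 1"

```text
time_s: 10.0
ee_pos: [0.496, 0.2238, 0.125]
tool_rot: [-3.142, 0.0, 1.737]
force: [-0.4, 0.6, -2.3]
grip_width: 0.0237
finger_force: 29.9
```

Emit:
step_arm --moves "0 0 0 0 0 -0.04 1;0 0 0 0 0 -0.02 1;0 0 0 0 0 0 1"

```text
time_s: 10.38
ee_pos: [0.496, 0.2239, 0.1244]
tool_rot: [3.142, -0.0, 1.737]
force: [-0.5, 0.1, -2.4]
grip_width: 0.024
finger_force: 29.9
```

Emit:
step_arm --moves "0 0 0 0 0 -0.04 1;0 0 0 0 0 -0.02 1;0 0 0 0 0 0 1"

```text
time_s: 10.75
ee_pos: [0.496, 0.2239, 0.1238]
tool_rot: [3.142, -0.0, 1.737]
force: [-0.1, -0.6, -2.4]
grip_width: 0.0237
finger_force: 29.9
```

Emit:
step_arm --moves "0 0 0 0 0 -0.04 1;0 0 0 0 0 -0.02 1;0 0 0 0 0 0 1"

```text
time_s: 11.12
ee_pos: [0.4963, 0.224, 0.1236]
tool_rot: [3.141, -0.0, 1.737]
force: [0.8, -0.1, 0.2]
grip_width: 0.0237
finger_force: 29.9
```

Emit:
step_arm --moves "0 0 0 0 0 -0.03 1;0 0 0 0 0 -0.02 1;0 0 0 0 0 0 1"

```text
time_s: 11.5
ee_pos: [0.4964, 0.224, 0.1232]
tool_rot: [3.14, -0.0, 1.737]
force: [1.0, -0.6, 3.6]
grip_width: 0.0236
finger_force: 29.9
```

Emit:
step_arm --moves "0 0 0 0 0 -0.01 1;0 0 0 0 0 0 1"

```text
time_s: 11.75
ee_pos: [0.4964, 0.224, 0.1231]
tool_rot: [3.14, -0.0, 1.737]
force: [0.5, -1.0, 5.2]
grip_width: 0.0235
finger_force: 29.9
```

```bash
python3 - <<'E'
from station import r
import numpy as np
for i in range(4):
    s=r.state();print(np.round(s["force"],2),np.round(s["wrist_torque"],2),np.round(s["ee_pos"],5));r.grab_frame("side")
E
```

```text
[ 0.51 -1.04  5.16] [-0.29 -0.24  0.04] [0.49641 0.22403 0.12307]
[ 0.38 -0.8   4.75] [-0.3  -0.26 -0.02] [0.49641 0.22405 0.12307]
[-0.09  0.26  5.58] [-0.24 -0.31 -0.01] [0.49644 0.22401 0.12308]
[ 0.14 -1.47  5.06] [-0.27 -0.32  0.02] [0.49642 0.22403 0.12308]
```

```bash
python3 - <<'E'
from h import *
np.set_printoptions(precision=4,suppress=True)
D=load("side1");q=np.array([(570,227),(706,212)])
px=np.c_[205+(q[:,0]-390)/2.6,200+q[:,1]/2.6]
for z in(.118,.132):print(onplane(D,px,z))
c=np.array([.4965,.2225]);ex=np.array([.986,.164]);ey=np.array([-.164,.986])
print(c+.07*ey+.055*ex,c+.07*ey-.055*ex)
E
```

```text
[[0.5362 0.2926 0.118 ]
 [0.4303 0.2741 0.118 ]]
[[0.5368 0.3028 0.132 ]
 [0.4334 0.2847 0.132 ]]
[0.5393 0.3005] [0.4308 0.2825]
```

Emit:
step_arm --moves "0 0 0 0.2 0.03 0 1;0 0 0 0.4 0.07 0 1;0 0 0 0.4 0.07 0 1"

```text
time_s: 12.32
ee_pos: [0.5063, 0.2257, 0.1231]
tool_rot: [3.141, -0.0, 1.737]
force: [0.2, -1.0, 5.2]
grip_width: 0.0241
finger_force: 29.9
```

Force holds. Continuing.

Emit:
step_arm --moves "0 0 0 0.5 0.085 0 1;0 0 0 0.5 0.085 0 1;0 0 0 0.5 0.085 0 1"

```text
time_s: 12.7
ee_pos: [0.5213, 0.2283, 0.1231]
tool_rot: [3.141, -0.0, 1.737]
force: [0.0, -2.3, 5.5]
grip_width: 0.0235
finger_force: 29.9
```

Emit:
step_arm --moves "0 0 0 0.5 0.07 0.003 1;0 0 0 0.5 0.07 0.002 1;0 0 0 0.5 0.07 0 1"

```text
time_s: 13.08
ee_pos: [0.5361, 0.2308, 0.1231]
tool_rot: [3.141, -0.001, 1.737]
force: [-0.0, 0.2, 5.7]
grip_width: 0.0237
finger_force: 29.9
```

Emit:
step_arm --moves "0 0 0 0.5 0.075 0.005 1;0 0 0 0.5 0.075 0.003 1;0 0 0 0.5 0.075 0 1"

```text
time_s: 13.45
ee_pos: [0.5509, 0.2333, 0.1231]
tool_rot: [3.142, -0.001, 1.737]
force: [-0.4, 1.0, 5.2]
grip_width: 0.0239
finger_force: 29.9
```

Emit:
step_arm --moves "0 0 0 0.5 0.08 0.003 1;0 0 0 0.4 0.07 0 1;0 0 0 0.2 0.03 0 1;0 0 0 0 0 0 1"

```text
time_s: 13.95
ee_pos: [0.5622, 0.2352, 0.1232]
tool_rot: [3.141, -0.001, 1.737]
force: [-0.8, 0.8, 5.1]
grip_width: 0.024
finger_force: 29.9
```

Emit:
step_arm --moves "0 0 0 0 0 1 1;0 0 0 0 0 3 1;0 0 0 0 0 4 1;0 0 0 0 0 4 1;0 0 0 0 0 2 1;0 0 0 0 0 0 1;0 0 0 0 0 0 1;0 0 0 0 0 0 1;0 0 0 0 0 0 1;0 0 0 0 0 0 1;0 0 0 0 0 0 1;0 0 0 0 0 0 1"

```text
time_s: 15.45
ee_pos: [0.562, 0.2343, 0.2629]
tool_rot: [3.141, -0.0, 1.737]
force: [0.0, 0.6, -2.1]
grip_width: 0.0236
finger_force: 29.9
```

```bash
python3 - <<'E'
from station import r
import cv2,numpy as np
from h import *
s=r.state();print(s["time_s"],np.round(s["ee_pos"],4),np.round(s["force"],2))
fs=[]
for n in("scene","side"):
    f=r.grab_frame(n);np.savez(f"{n}2.npz",**f);fs.append(f)
    for c,a,m in blobs(f,(105,120,60),(130,255,255),(120,215,225,290) if n=="scene" else (222,248,335,340)):print(n,c,a,onplane(f,c,.058)[0])
a=cv2.resize(fs[0]["color"][190:300,110:260],None,fx=2.6,fy=2.6,interpolation=2)
b=cv2.resize(fs[1]["color"][200:350,205:355],None,fx=2.6,fy=2.6,interpolation=2)
h=max(a.shape[0],b.shape[0]);p=lambda x:cv2.copyMakeBorder(x,0,h-x.shape[0],0,0,0)
cv2.imwrite("pics/m2.png",np.hstack([p(a),p(b)])[:,:,::-1])
E
```

```text
15.45 [0.562  0.2343 0.2629] [ 0.04  0.6  -2.15]
scene [184.2, 233.2] 97 [0.55241344 0.18613663 0.058     ]
scene [179.4, 247.6] 82 [0.50504325 0.22675295 0.058     ]
scene [158.4, 248.2] 117 [0.53774879 0.27887163 0.058     ]
side [263.8, 264.2] 119 [0.55743841 0.18661761 0.058     ]
side [282.5, 277.9] 125 [0.51480698 0.2233802  0.058     ]
side [270.0, 296.8] 203 [0.54253402 0.27357134 0.058     ]
```

View pics/m2.png

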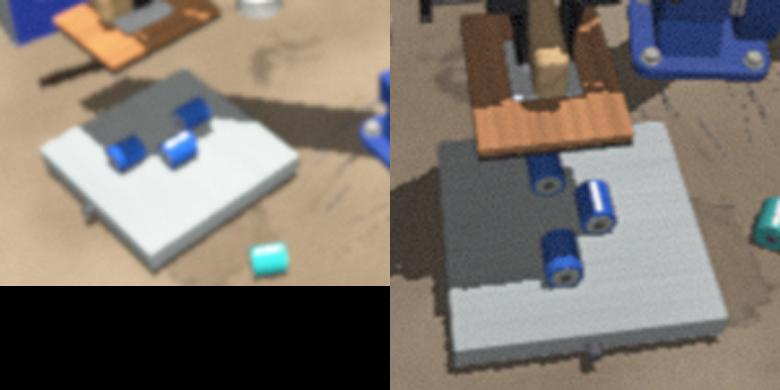

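The middle roller rolled back to (0.51, 0.226), and the other two stayed about 33 mm on. It is the unbalanced one. Next I put the float back.

Emit:
step_arm --moves "0 0 0 0 -2.5 0 1;0 0 -0.02 0.02 -5 0 1;0 0 -0.02 0.05 -5 0 1;0 0 -0.02 0.05 -5 -2 1;0 0 -0.019 0.05 -5 -4 1;0 0 0 0 -3.28 -5 1;0 0 0 0 0 -5 1;0 0 0 0 0 -2.5 1;0 0 0 0 0 -1 1;0 0 0 0 0 -0.7 1;0 0 0 0 0 0 1"

```text
time_s: 16.92
ee_pos: [0.5642, -0.0221, 0.0624]
tool_rot: [3.14, 0.0, 1.658]
force: [0.1, -0.4, -2.4]
grip_width: 0.024
finger_force: 29.9
```

Emit:
step_arm --moves "0 0 0 0 0 -0.4 1;0 0 0 0 0 -0.3 1;0 0 0 0 0 0 1"

```text
time_s: 17.3
ee_pos: [0.5636, -0.0224, 0.0548]
tool_rot: [-3.142, 0.0, 1.658]
force: [0.4, 0.9, -2.1]
grip_width: 0.0238
finger_force: 29.9
```

Emit:
step_arm --moves "0 0 0 0 0 -0.15 1;0 0 0 0 0 -0.1 1;0 0 0 0 0 0 1"

```text
time_s: 17.68
ee_pos: [0.5637, -0.0223, 0.0523]
tool_rot: [3.141, -0.0, 1.658]
force: [0.2, -0.5, -3.3]
grip_width: 0.0238
finger_force: 29.9
```

Emit:
step_arm --moves "0 0 0 0 0 -0.04 1;0 0 0 0 0 0 1"

```text
time_s: 17.92
ee_pos: [0.5637, -0.0223, 0.0522]
tool_rot: [3.141, 0.0, 1.658]
force: [-1.3, 0.1, 2.4]
grip_width: 0.0241
finger_force: 29.9
```

Emit:
step_arm --moves "0 0 0 0 0 0 0;0 0 0 0 0 0 0;0 0 0 0 0 0 -0.2;0 0 0 0 0 0 -0.2;0 0 0 0 0 2 -0.2;0 0 0 0 0 5 -0.2;0 0 0 0 0 5 -0.2;0 0 0 0 0 5 -0.2"

```text
time_s: 18.92
ee_pos: [0.5636, -0.022, 0.225]
tool_rot: [3.14, 0.0, 1.658]
force: [1.9, -1.1, -1.2]
grip_width: 0.0518
finger_force: 0.0
```

Emit:
step_arm --moves "0 0 0.02 -1.3 3.5 0 -0.2;0 0 0.02 -1.4 3.7 0 -0.2;0 0 0.02 -1.3 3.5 0 -0.2;0 0 0.01 -1.3 3.5 0 -0.2;0 0 0 0 0 0 -0.2;0 0 0 0 0 0 -0.2"

```text
time_s: 19.68
ee_pos: [0.511, 0.1192, 0.2227]
tool_rot: [3.14, 0.001, 1.727]
force: [-0.2, 0.1, -0.4]
grip_width: 0.0521
finger_force: 0.0
```

```bash
python3 - <<'E'
from station import r
from h import *
np.set_printoptions(precision=4,suppress=True)
s=r.state();f=r.grab_frame("wrist");f.update(pos=np.array(s["ee_pos"]),rot=np.array(s["tool_rot"]))
print(f["pos"],f["rot"],s["grip_width"])
for c,a,m in blobs(f,(105,120,60),(130,255,255),(100,0,420,260),100):print(c,a,wrist(f,c,.06)[0],quad(m).tolist(),wrist(f,quad(m),.058)[:,:2].tolist())
cv2.imwrite("pics/w3.png",f["color"][:,:,::-1])
E
```

```text
[0.511  0.1192 0.2227] [3.1403 0.0008 1.7275] 0.05212888315339551
[305.0, 39.1] 961 [0.5388 0.2787 0.06  ] [[319, 57], [291, 57], [291, 18], [319, 24]] [[0.556421101465008, 0.26305125074380764], [0.5277235476332283, 0.25690046877794465], [0.5213685448487447, 0.2998382889912654], [0.55124247996467, 0.2996554196567781]]
[270.5, 82.0] 829 [0.5111 0.2267 0.06  ] [[285, 99], [256, 99], [256, 65], [285, 62]] [[0.5286269137446109, 0.2119905203034125], [0.4994471621781707, 0.2069979909415936], [0.4938823538330389, 0.24213168594836618], [0.522482461602408, 0.2504123930624239]]
[305.5, 126.9] 965 [0.5542 0.1873 0.06  ] [[319, 144], [291, 144], [292, 110], [319, 110]] [[0.5720317537077164, 0.17218034348221992], [0.5426619199082875, 0.16693493694410289], [0.5376137124728649, 0.20201648854040571], [0.5654966165029398, 0.20738253226086792]]
[170.2, 243.5] 271 [0.4265 0.0343 0.06  ] [[185, 239], [172, 252], [162, 252], [161, 235]] [[0.44329854457413037, 0.042364514045386575], [0.428765032803091, 0.02249146210494629], [0.4164136548932997, 0.020017705828811017], [0.4143071238122976, 0.042100630053801075]]
```

View pics/w3.png

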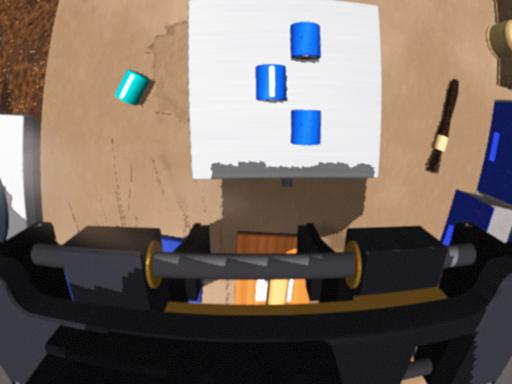

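The wrist view shows the rocker at (270,82), i.e. (0.511, 0.227), with the true rollers at (305,39) and (305,127). I go down onto the rocker.

Emit:
step_arm --moves "0 0 0 0 3.6 0 -0.2;0 0 0 0 3.6 0 -0.2;0 0 0 0 3.6 -2 -0.2;0 0 0 0 0 -4 -0.2;0 0 0 0 0 -4 -0.2;0 0 0 0 0 -3 -0.2;0 0 0 0 0 -2 -0.2;0 0 0 0 0 -1 -0.2;0 0 0 0 0 0 -0.2;0 0 0 0 0 0 -0.2"

```text
time_s: 20.98
ee_pos: [0.5114, 0.2281, 0.0629]
tool_rot: [3.14, -0.001, 1.728]
force: [0.2, 0.4, 0.9]
grip_width: 0.0521
finger_force: 0.0
```

Emit:
step_arm --force 20 --moves "0 0 0 0 0 -0.1 0.3;0 0 0 0 0 0 1;0 0 0 0 0 0 1;0 0 0 0 0 0 1;0 0 0 0 0 0 1;0 0 0 0 0 0 1"

```text
time_s: 21.72
ee_pos: [0.5109, 0.2277, 0.0611]
tool_rot: [3.141, -0.0, 1.728]
force: [0.2, -0.2, -0.1]
grip_width: 0.0311
finger_force: 20.0
```

Emit:
step_arm --moves "0 0 0 0 0 1 1;0 0 0 0 0 3 1;0 0 0 0 0 5 1;0 0 0 0 -2.5 5 1;0 0 0 0.6 -4.5 0 1;0 0 0 0.6 -5 0 1;0 0 0 0.6 -5 0 1;0 0 0 0.6 -5 0 1;0 0 0 0.6 -5 0 1;0 0 0 0.6 -5 0 1;0 0 0 0.6 -5 0 1;0 0 0 0.6 -5 0 1"

```text
time_s: 23.22
ee_pos: [0.5583, -0.1937, 0.2011]
tool_rot: [-3.141, -0.0, 1.728]
force: [0.9, 0.5, -1.4]
grip_width: 0.0313
finger_force: 20.0
```

Emit:
step_arm --moves "0 0 0 0.3 -4 0 1;0 0 0 0 -1.8 -1 1;0 0 0 0 0 -4 1;0 0 0 0 0 -4 1;0 0 0 0 0 -3 1;0 0 0 0 0 -2 1;0 0 0 0 0 0 1;0 0 0 0 0 0 1"

```text
time_s: 24.22
ee_pos: [0.5626, -0.2501, 0.062]
tool_rot: [3.14, 0.001, 1.728]
force: [-0.2, 0.6, -1.4]
grip_width: 0.0313
finger_force: 20.0
```

```bash
python3 - <<'E'
from station import r
from h import *
s=r.state();print(np.round(s["ee_pos"],4),np.round(s["force"],2),s["grip_width"],s["finger_force"])
b=[cv2.resize(r.grab_frame(n)["color"][y:y+150,x:x+190],None,fx=2,fy=2,interpolation=2) for n,x,y in(("scene",200,100),("side",180,80))]
cv2.imwrite("pics/m4.png",np.hstack(b)[:,:,::-1])
E
```

```text
[ 0.5626 -0.2501  0.062 ] [-0.24  0.61 -1.4 ] 0.031302491166369094 19.973821341991425
```

View pics/m4.png

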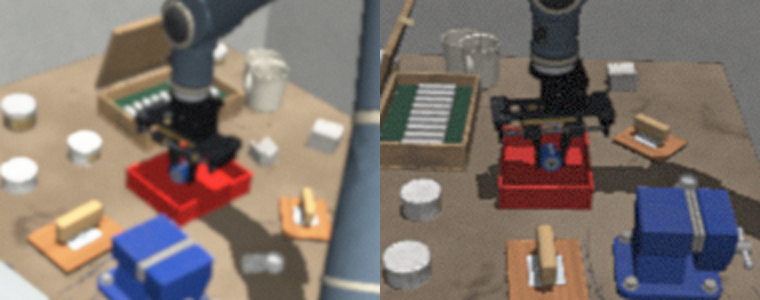

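The roller is centred in the tray, at (182,172) in the left half and (550,157) in the right. I lower and release it.

Emit:
step_arm --moves "0 0 0 0 0 -1.5 1;0 0 0 0 0 -1.2 1;0 0 0 0 0 -0.5 1;0 0 0 0 0 0 1;0 0 0 0 0 0 1"

```text
time_s: 24.95
ee_pos: [0.562, -0.2503, 0.0291]
tool_rot: [3.141, 0.0, 1.728]
force: [-0.2, -0.3, -1.2]
grip_width: 0.0311
finger_force: 20.0
```

Emit:
step_arm --moves "0 0 0 0 0 -0.15 1;0 0 0 0 0 0 1;0 0 0 0 0 0 0.1;0 0 0 0 0 0 0.1;0 0 0 0 0 0 -0.2;0 0 0 0 0 0 -0.2;0 0 0 0 0 1 -0.2;0 0 0 0 0 3 -0.2;0 0 0 0 0 5 -0.2;0 0 0 0 0 5 -0.2;0 0 0 0 0 4 -0.2;0 0 0 0 0 0 -0.2"

```text
time_s: 26.45
ee_pos: [0.5639, -0.2505, 0.2121]
tool_rot: [3.135, 0.004, 1.728]
force: [0.5, 0.6, -0.4]
grip_width: 0.0521
finger_force: 0.0
```

Emit:
step_arm --moves "0 0 0 0 0 3 -0.2;0 0 0 -2 -5 3 -0.2;0 0 0 -2 -5 0 -0.2;0 0 0 -2 -5 0 -0.2;0 0 0 0 0 0 -0.2;0 0 0 0 0 0 -0.2;0 0 0 0 0 0 -0.2;0 0 0 0 0 0 -0.2"

```text
time_s: 27.45
ee_pos: [0.5025, -0.3988, 0.2675]
tool_rot: [3.141, -0.0, 1.73]
force: [-0.1, 0.0, -0.4]
grip_width: 0.0523
finger_force: 0.0
```

```bash
python3 - <<'E'
from station import r
from h import *
s=r.state();print(s["time_s"],np.round(s["ee_pos"],4),np.round(s["force"],2))
f=r.grab_frame("scene");g=r.grab_frame("side")
for n,q,roi in(("scene",f,(120,215,225,290)),("side",g,(222,248,335,340))):
    for c,a,m in blobs(q,(105,120,60),(130,255,255),roi):print(n,c,a,onplane(q,c,.058)[0])
cv2.imwrite("pics/m5.png",np.hstack([cv2.resize(q["color"][y:y+230,x:x+200],None,fx=1.95,fy=1.95,interpolation=2) for q,x,y in((f,140,120),(g,180,120))])[:,:,::-1])
E
```

```text
27.45 [ 0.5025 -0.3988  0.2675] [-0.11  0.03 -0.35]
scene [183.9, 233.3] 98 [0.55253325 0.18710713 0.058     ]
scene [158.4, 248.3] 110 [0.5373696  0.27904643 0.058     ]
side [263.8, 262.4] 162 [0.55754067 0.18132304 0.058     ]
side [270.2, 296.7] 210 [0.54210894 0.27330613 0.058     ]
```

View pics/m5.png

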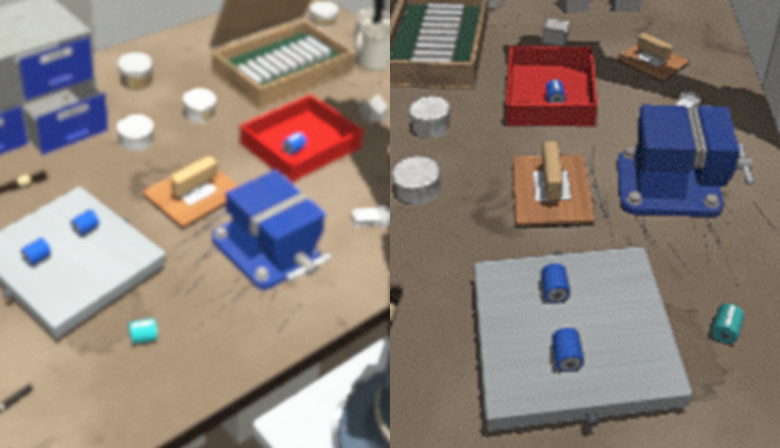

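The last picture shows the rejected roller in the tray at (555,90), the float flat on the bench at (552,190), and two rollers on the plate where they were rolled to.

```bash
python3 -c "
from station import r
print(r.close_job())"
```

```text
the job is handed in; nothing more can be done
None
```

The job is handed in at about 27 s: the middle roller rocked and rolled back, so it is in the red tray; the two true ones lie where they were rolled to, and the float is flat on the bench; the rolling pressure read about 7 to 8 N throughout.

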